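Make up an order pail on the scale and hang it on the rail

ROBOT

A 7-joint arm with a two-finger parallel gripper is mounted at the origin on the work surface. World frame = base frame: x ahead of the robot, y to its left, z up, the work surface at z = 0. Lengths are in m, angles in rad, forces in N, time in s.
With the tool pointing down it reaches from about 0.4 to 0.85 m from the base axis. Payload 10.4 kg.
Tool frame: the origin (TCP) lies between the finger pads; the fingertips stand 8 mm ahead of it and the grasp point (between the pads) lies 11 mm behind it (tcp_to_tips is the z of the fingertips in the tool frame, in m); z points along the fingers, y is the direction in which the jaws open and shut (so a half turn about z gives the same grasp; the last joint's range is limited). The gripper opens to 87 mm and grips with 3 to 60 N. Pads are 19 mm wide; open, the fingers measure 117 mm over their backs; the gripper's body (75 mm by 190 mm) begins 51 mm behind the grasp point.
Start: joints at [-1.252, 0.332, -0.065, 1.46, 0.022, 1.35, -0.088], TCP at [0.209, 0.589, 0.231] pointing down, gripper open.
Joint ranges: [-2.6, 2.6], [-0.5, 2.12], [-1.47, 1.34], [0.16, 2.42], [-1.27, 4.41], [0.06, 2.06], [-2.6, 2.6]. Speed limits (rad/s): [2.22, 2.22, 2.79, 2.79, 3.14, 3.14, 3.14].

INTERFACE

Orientations are given as a unit quaternion [x, y, z, w].
In Python, from rig import * gives the robot as it stands.
- The arm moves only by the shell command python3 -m handwheel 'ROWS' [FORCE]. ROWS is JSON, a list of rows, each a list of 5 numbers: the finger opening in cm, from 0 to 8.7, then the shift along the tool's x, y, z in cm, then the turn about the tool's z in degrees. In form: [[jaw, tx, ty, tz, yaw], ...]. A call has 1 to 20 rows; each row shifts and turns the commanded pose from where the row before left it, along the tool's axes as they then stand; what a row does not reach is not made up. A row lasts 1/8 s, in which the tool goes at most 62.5 mm and 10.7 degrees, less where a joint would pass 70% of its speed; a pose out of reach is approached as far as the arm can. A call with a gripper value outside its range is refused whole. The fingers move at their own pace and stop on an object; FORCE is the grip in N (left out, the last holds). Time passes only in rows, so rows that do not move let the fingers close. It gives the time, the measured TCP pose, the force and the opening at its end, in the units of the state.
- observe(): the state, without advancing time (a new reading comes with each control period).
- capture(name): name is "scene" or "top"; returns a dict with "color" (420x560x3 uint8, red, green, blue), "fx", "fy", "cx", "cy" (pixels), "cam_to_world" (4x4, takes a point from camera to world coordinates). Camera axes: x right, y up, looking along -z (the intrinsics and any distortion apply to the point x, -y, -z); pixel columns grow to the right and rows downward; lengths in m; the calibration is good to about 2 mm. A picture is of the moment at which its call begins. There is no depth.
- job_done(): hands the job in, once; it reports no verdict.
Trained networks look in a picture, given as the dict that the camera call returned (one of the last four; its "shot" number tells which), for a name from the list of things; names that differ only in an ending like _2 or _b are one class to them, and where a whole thing is asked for, a point or a joint stands for the part that bears it (a point fixed in the world has none). Each returns a list of dicts, best first, with "score" (0 to 1); they miss things now and then, are a little off and sometimes report something else, mostly with a low value. They report only what shows in the picture. A call takes as long as a camera call.
- spot_in(picture, name): "bbox" ([centre column, centre row, width, height] in pixels, round what is visible of it).
- spot_point(picture, name): "location" ([column, row] in pixels: a listed point, or the origin of a listed thing).
The state is a dict: "time": time; "joint_positions": joint angles; "qd": joint speeds; "joint_torque": joint torques, N m; "ee_pos": TCP position; "tool_rot": TCP orientation; "wrist_force": force on the tool from outside, world axes, zero at the start; "moment": the same for the moment, N m; "width": finger opening in m.
Only numpy, scipy, OpenCV 4.12 (cv2) and the standard library are available. Lean on these libraries where they do the work, as an engineer would, in place of code of your own. Each camera call takes 0.05 s, during which the arm holds its last target. There are 200 camera calls.

TASK

Make up an order on the packing bench: lift the upper of the two nested pails out of the lower one and stand it, with its bail still folded down, on the middle of the scale's pan, then put the brass ball valve into it. While the pail stands there, swing its bail up so that it stays upright, then take the pail by the bail's grip and hang it, with the valve inside, on the empty prong of the rail by the middle of the grip, so that it hangs level. Leave the other pail and the other goods where they are.

Things in the scene. Friction and masses are not known exactly. Their poses are not given: they have to be found in the camera images.
- pail_center (a point): The upper of two nested pails, the one to use: round, white, 100 mm tall. This point is on its axis, half-way up, 50 mm below the rim. z is its axis, y runs through the two ears; its bail starts folded down on its +x side (away from the robot, within 40 degrees), so the -x side of the rim is clear. It starts with its collar resting on the other pail's rim, 32 mm higher, and comes out straight up without force.
- pail: The same pail by the middle of its underside. Foot 72 mm across, 3 mm wall widening upwards to a mouth of 104 mm; the top 32 mm is a collar, 116 mm across. At 15 mm below the rim, wall and collar measure 9 mm from inside (radius 49) to outside (radius 58). Two ears 18 mm below the rim, 125 mm over both. 0.2 kg empty.
- bail_grip (a point): Middle of the black grip of that pail's steel wire bail: a straight tube 14 mm thick, 86 mm long, along this point's y. Its axis is 75 mm from the line through the ears; upright, 57 mm above the rim. Folded, it leaves a 10 mm gap to the collar, too narrow for a finger: lift it from beneath, from outside the pail. Wire, 134 mm wide at most, runs from its ends to the ears.
- bail (a joint): Angle of that bail in rad: 0 upright, +1.57 level towards the pail's +x side, stops at +1.85 and -1.85. It starts folded, at 1.35 to 1.7. The ears are a little stiff, so the bail stays at any angle where it is left; about 0.4 N at the grip moves it.
- pan (a point): Middle of the bench scale's flat steel pan, on its upper face, 55 mm above the bench. The pan is 170 mm (x) by 215 mm (y). The scale is fixed and its pan does not sink. Its -x side is the front, with the lower display (48 mm high), and faces the robot within 15 degrees.
- scale: The bench scale, grey plastic, 235 mm (x) by 225 mm (y); its origin is on the bench under the middle of the housing, 30 mm nearer the front than the pan's middle. Same axes as the pan.
- hook (a point): Lowest place of the empty prong of the order rail, on the upper side of its 8 mm steel rod, 249 mm above the bench. From the rail's tube the rod runs 90 mm along -x to here, almost level, then turns up: its end is 27 mm farther in -x and the rod's top there 23 mm higher. z is up. The rail's tube and clips rise 21 mm above this point. A full pail hangs on the other prong, 215 mm away in -y.
- rail: The order rail: dark steel square tube, 430 mm long along its y, on two posts fixed to the bench, top 270 mm high, with two prongs pointing to its -x: one carries a full pail, the other is empty. Origin on the bench straight below hook, same axes.
- valve_center (a point): Brass ball valve lying on the bench: straight body 56 mm long (x), 30 mm wide (y) and 30 mm high with two hexagon ends; on top a stem and an in-line steel butterfly handle (48 by 11 mm), 51 mm high in all. 0.2 kg. This point is the middle of the brass body, 15 mm above the bench; z up. It can be taken across y from above, the handle between the fingers.
- valve: The same ball valve, with its origin on its underside below the middle.
- spare_center (a point): The other, lower pail, like the first, its bail also folded down on its +x side; this point is on its axis, 50 mm above the bench. Loose, 0.35 kg; it stays where it is.
- elbow: Brass elbow, two legs 30 mm thick and 31 mm long along +x and +y; origin under the corner. Leave it.
- tee: Brass tee, 62 mm long along x with a branch of 31 mm to +y, 30 mm thick; origin under its centre. Leave it.
- coupling: Grey plastic pipe coupling standing on end, 56 mm across, 60 mm tall; origin on its underside. Leave it.
- taperoll: Roll of brown packing tape lying flat, 100 mm across, 48 mm high; origin on its underside. Leave it.
- carton: Small brown carton, 120 by 90 mm, 70 mm high; origin on its underside. Leave it.
- driver: Screwdriver with a black handle lying along its x axis; origin on the bench under it. Leave it.

How it is judged:
By the outcome, as a careful person would: the job done as asked, in the order asked, and still so for the second after the job is handed in, with the robot touching nothing.
It also fails if it takes over 72 s, if anything falls off the work surface, if the arm or the gripper's body presses on something with over 40 N, if the wrist force passes 120 N, or if a joint passes its speed limit or range.

## Working session

There is one attempt and no reset: what is moved stays moved. The work goes in short steps, Python scripts to look and compute and a shell command to move; the robot and the scene stay as the last step left them, time stands still between calls to the robot, and variables do not carry over. Pictures are saved under pics/ and viewed, about 8 in all and at most 12, crops included, and the job is handed in when it is done.

```bash
ls; mkdir -p pics
cat > h.py <<'E'
from rig import *
import numpy as np, cv2, itertools
from scipy.spatial.transform import Rotation as R
def shot(n,name=None):
    p=capture(n)
    if name: cv2.imwrite(f"pics/{name}.png",p["color"][:,:,::-1])
    return p
def ray(p,uv):
    M=np.array(p["cam_to_world"]); d=np.array([(uv[0]-p["cx"])/p["fx"],-(uv[1]-p["cy"])/p["fy"],-1.])
    return M[:3,3],M[:3,:3]@d
def atz(p,uv,z):
    o,d=ray(p,uv); return o+d*(z-o[2])/d[2]
def tri(a,b):
    (o1,d1),(o2,d2)=ray(*a),ray(*b)
    s=np.linalg.lstsq(np.c_[d1,-d2],o2-o1,rcond=None)[0]
    q1,q2=o1+d1*s[0],o2+d2*s[1]; return (q1+q2)/2,np.linalg.norm(q1-q2)
def proj(p,x):
    M=np.array(p["cam_to_world"]); c=M[:3,:3].T@(np.array(x)-M[:3,3])
    return np.array([p["cx"]+p["fx"]*c[0]/-c[2],p["cy"]-p["fy"]*c[1]/-c[2]])
E
cat > l.py <<'E'
from h import *
np.set_printoptions(precision=3,suppress=True)
s=observe();print(s["time"],s["ee_pos"],s["tool_rot"],s["wrist_force"],s["width"])
print(R.from_quat(s["tool_rot"]).as_matrix())
a=shot("scene","s0");b=shot("top","t0")
print({k:v for k,v in a.items() if k!="color"}); print(b["cam_to_world"],b["fx"], b.keys())
for n in "pail_center pail bail_grip pan scale hook rail valve_center valve spare_center".split():
    ra,rb=spot_point(a,n),spot_point(b,n)
    print(n,[(np.round(r["location"]),round(r["score"],2)) for r in ra[:2]],[(np.round(r["location"]),round(r["score"],2)) for r in rb[:2]])
    if ra and rb: print("   ",*tri((a,ra[0]["location"]),(b,rb[0]["location"])))
E
python3 l.py; python3 -c "
import cv2,numpy as np
a=cv2.imread('pics/s0.png');b=cv2.imread('pics/t0.png');cv2.imwrite('pics/both.png',cv2.resize(np.vstack([a,b]),(448,672))[:600]) "
```

```text
pics
0.0 [0.209 0.588 0.23 ] [ 0.17   0.985 -0.001 -0.   ] [0.214 0.458 0.646] 0.08723229761434018
[[-0.942  0.335 -0.   ]
 [ 0.335  0.942 -0.001]
 [-0.    -0.001 -1.   ]]
{'fx': 442.16190941866165, 'fy': 442.16190941866165, 'cx': 283.45407696570885, 'cy': 212.28739867341832, 'cam_to_world': array([[ 0.761, -0.373,  0.532,  1.1  ],
       [ 0.649,  0.466, -0.602, -0.659],
       [-0.023,  0.803,  0.596,  0.827],
       [ 0.   ,  0.   ,  0.   ,  1.   ]]), 'shot': 1}
[[-0.001  0.985 -0.173  0.307]
 [-1.    -0.001  0.002  0.039]
 [ 0.001  0.173  0.985  1.236]
 [ 0.     0.     0.     1.   ]] 383.9674792384426 dict_keys(['color', 'fx', 'fy', 'cx', 'cy', 'cam_to_world', 'shot'])
pail_center [(array([351., 173.]), 0.79)] [(array([153., 222.]), 0.88)]
    [0.459 0.393 0.076] 0.006819859266904896
pail [(array([350., 185.]), 0.92)] [(array([151., 219.]), 0.94)]
    [0.467 0.404 0.031] 0.016163904745321016
bail_grip [(array([377., 163.]), 0.61), (array([160., 293.]), 0.52)] [(array([140., 194.]), 0.75)]
    [0.536 0.42  0.127] 0.00471940769387106
pan [(array([287., 233.]), 0.77)] [(array([265., 214.]), 0.69)]
    [0.484 0.051 0.058] 1.4676542201461158e-05
scale [(array([279., 245.]), 0.64)] [(array([265., 223.]), 0.89)]
    [0.459 0.049 0.003] 0.008416975768681076
hook [(array([208., 262.]), 0.66)] []
rail [] []
valve_center [(array([158., 292.]), 0.68), (array([352., 184.]), 0.62)] [(array([373., 257.]), 0.66), (array([371., 257.]), 0.59)]
    [ 0.352 -0.29   0.016] 0.00355223518912124
valve [(array([162., 296.]), 0.62)] [(array([372., 257.]), 0.52)]
    [ 0.354 -0.287  0.003] 0.0022761603333868586
spare_center [(array([353., 185.]), 0.95), (array([351., 187.]), 0.44)] [(array([157., 221.]), 0.58)]
    [0.469 0.396 0.031] 0.006362199891416522
```

```bash
python3 -c "
import cv2,numpy as np
a=cv2.imread('pics/s0.png');b=cv2.imread('pics/t0.png')
a=a[100:400,100:460];b=b[80:380,80:480]
cv2.imwrite('pics/both.png',np.hstack([a,b]))
cv2.imwrite('pics/t1.png',cv2.resize(cv2.imread('pics/t0.png'),(800,600)))
cv2.imwrite('pics/s1.png',cv2.resize(cv2.imread('pics/s0.png'),(800,600)))"
```

```text
(no output)
```

View pics/s1.png

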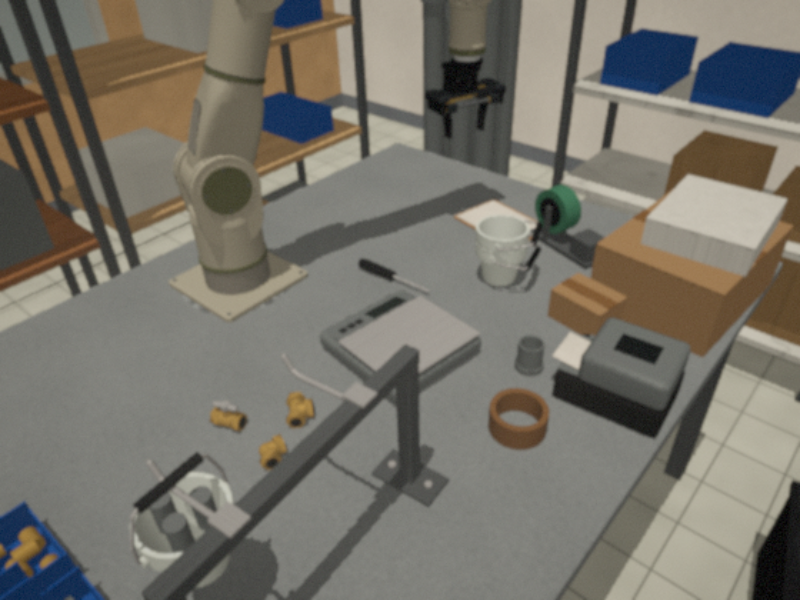

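View pics/t1.png

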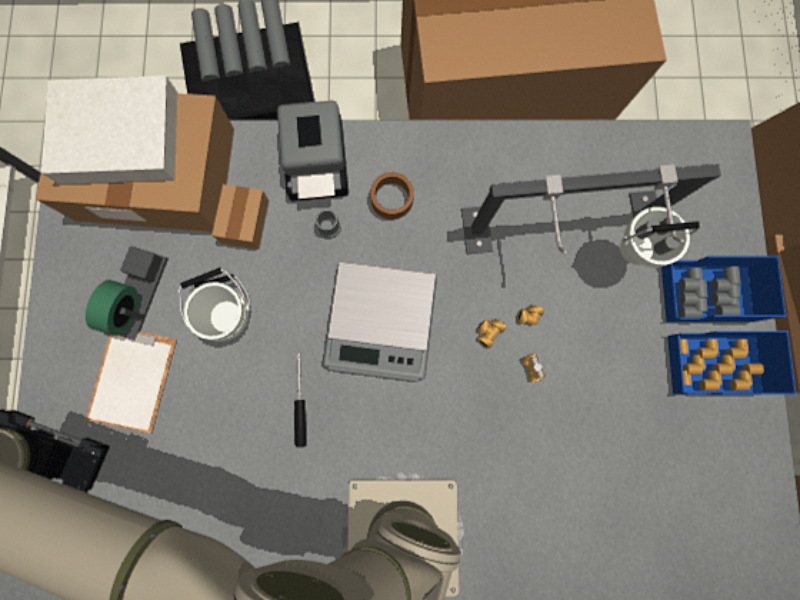

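The scene view shows the nested pails at about (350,170), with their bails folded on the far side. The scale is at (287,233), the valve at (160,292) and the empty prong at about (208,262). In the top view the prong runs from (388,129) to (394,174) and the pail rim is at about (151,216), all in raw pixels. Next I'll overlay fits.

```bash
cat > fit.py <<'E'
from h import *
import pickle
np.set_printoptions(precision=4,suppress=True)
a=shot("scene");b=shot("top")
pickle.dump((a,b),open("p.pkl","wb"))
for n in ["hook","rail","pail_center","bail_grip","valve_center","pan"]:
    ra,rb=spot_point(a,n),spot_point(b,n)
    print(n,[(np.round(r["location"],1),round(r["score"],2)) for r in ra[:2]],[(np.round(r["location"],1),round(r["score"],2)) for r in rb[:2]])
for z,uv in [(.082,(153,222)),(.132,(150.5,216)),(.016,(373,257)),(.055,(265,214)),(.249,(394,174))]: print(z,atz(b,uv,z))
# pan outline from top
g=b["color"].astype(int)
m=((g.min(2)>150)&(g.max(2)-g.min(2)<40)).astype(np.uint8)
n,l,st,c=cv2.connectedComponentsWithStats(m)
for i in range(1,n):
    if st[i,4]>300:
        cn=max(cv2.findContours((l==i).astype(np.uint8),0,1)[0],key=len); r=cv2.minAreaRect(cn)
        print(st[i],c[i],r, atz(b,r[0],.055)[:2], [atz(b,q,.055)[:2] for q in cv2.boxPoints(r)] if st[i,0]>200 else "")
def cr(p,c,w,k,pts):
    x0,y0=int(c[0]-w/2),int(c[1]-w/2); im=cv2.resize(p["color"][y0:y0+w,x0:x0+w,::-1],None,fx=k,fy=k,interpolation=cv2.INTER_CUBIC)
    for q,col in pts:
        uv=(proj(p,q)-[x0,y0]+.5)*k
        cv2.circle(im,tuple(int(v) for v in uv),1,col,-1)
    return im
C=np.array([.458,.397]);t=np.linspace(0,6.28,80)
ring=[((C[0]+r*np.cos(q),C[1]+r*np.sin(q),z),col) for z,r,col in [(.132,.058,(0,0,255)),(.1,.058,(0,200,0))] for q in t]
im=np.hstack([cr(b,(152,215),66,6,ring),cr(a,(352,170),66,6,ring)])
im2=np.hstack([cr(b,(394,160),66,6,[]),cr(a,(215,265),99,4,[])])
cv2.imwrite("pics/fit.png",np.vstack([im[50:346],im2[50:346]]))
E
python3 fit.py
```

```text
hook [(array([208.4, 263.7]), 0.78), (array([369.4, 256.3]), 0.75)] [(array([392.2, 167.3]), 0.95), (array([157.2, 218.6]), 0.28)]
rail [] []
pail_center [(array([351.9, 171.8]), 0.7)] [(array([152.7, 221.7]), 0.71)]
bail_grip [(array([373.4, 162.5]), 0.53)] [(array([139.4, 195.3]), 0.8)]
valve_center [(array([159.7, 290.6]), 0.75), (array([280.4, 244.4]), 0.61)] []
pan [(array([285.6, 236.7]), 0.84)] [(array([265.5, 210.7]), 0.93), (array([228. , 160.5]), 0.46)]
0.082 [0.4556 0.3891 0.082 ]
0.132 [0.4667 0.3821 0.132 ]
0.016 [ 0.3526 -0.2893  0.016 ]
0.055 [0.4839 0.0507 0.055 ]
0.249 [ 0.5617 -0.2925  0.249 ]
[232   1  31  24 717] [247.0697  12.901 ] ((247.0, 12.5), (23.0, 30.0), 90.0) [1.181  0.1131] [array([1.225 , 0.1651]), array([1.225 , 0.0619]), array([1.1374, 0.0616]), array([1.1374, 0.1637])]
[264   1  18  24 408] [272.0025  12.4436] ((272.5, 12.5), (23.0, 17.0), 90.0) [1.181  0.0258] [array([1.225, 0.055]), array([ 1.2251, -0.0036]), array([ 1.1374, -0.003 ]), array([1.1374, 0.0548])]
[458   0  29  25 610] [472.5426  11.7672] ((472.0, 12.0), (24.0, 28.0), 90.0) [ 1.1831 -0
[... 3102 characters left out ...]
 [array([0.4142, 0.1596]), array([0.5842, 0.1413]), array([ 0.5566, -0.0741]), array([ 0.3878, -0.0506])]
[126 189  45  49 702] [152.1909 217.9573] ((149.92587280273438, 216.14222717285156), (38.88962173461914, 45.985469818115234), 58.49573516845703) [0.4774 0.4078] 
[  62  234   58   67 2557] [ 90.9472 267.0497] ((90.8485336303711, 265.6929931640625), (42.192256927490234, 65.70397186279297), 14.931418418884277) [0.3256 0.579 ] 
[ 245  337   80   45 1053] [292.3865 350.2678] ((287.6309509277344, 347.5107421875), (87.05381774902344, 38.73951721191406), 21.399808883666992) [ 0.0885 -0.0161] [array([0.0826, 0.1233]), array([0.1846, 0.0825]), array([ 0.0943, -0.1558]), array([-0.005 , -0.1119])]
```

View pics/fit.png

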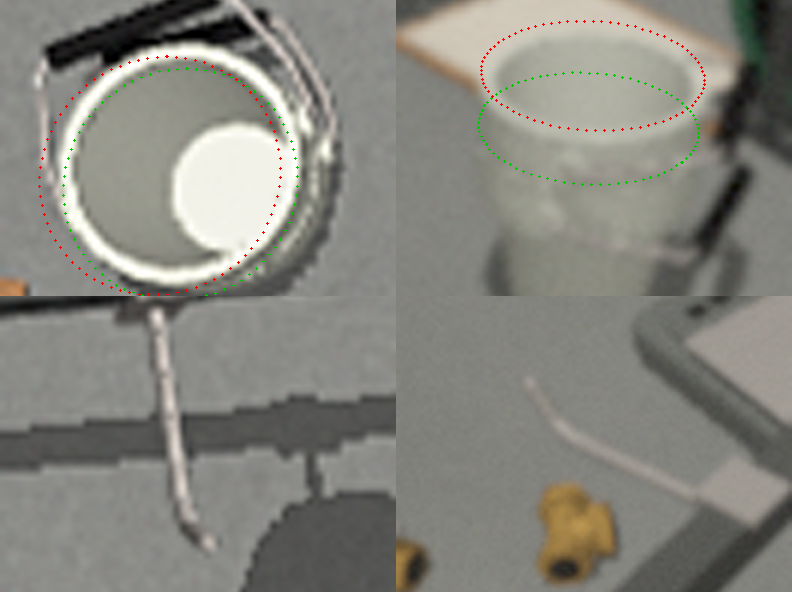

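The rim overlay in the crops shows that my red guess needs to move by about (+5, −10) mm, so the pail axis is near (0.463, 0.387) and its yaw is about +19°. Prong and hook are clear in both views. Next I'll triangulate the hook and check these fits.

```bash
cat > m.py <<'E'
from h import *
import pickle
np.set_printoptions(precision=4,suppress=True)
a,b=pickle.load(open("p.pkl","rb"))
print("hook",*tri((a,(208.4,263.7)),(b,(392.2,167.3))), atz(b,(392.2,167.3),.249),atz(a,(208.4,263.7),.249))
# crop coords: top crop x0=361,y0=127 k6 (+50 offset row, panel row 296); scene x0=165,y0=215,k4
T=lambda u,v:(361+u/6-.5,127+(v-296+50)/6-.5); S=lambda u,v:(165+(u-396)/4-.5,215+(v-296+50)/4-.5)
for nm,t,s in [("tip",(212,548),(529,380)),("bend",(186,515),(573,434)),("root",(157,312),(697,497))]:
    print(nm,*tri((a,S(*s)),(b,T(*t))))
# rail tube ends top edge, from 800px pics
k=.7;f=lambda u,v:(u*k-.5,v*k-.5)
print("tube",atz(b,f(490,187),.27),atz(b,f(718,166),.27))
print("grip",[atz(b,f(*q),z) for z in (.115,.13) for q in [(182,286),(228,270)]])
print(*tri((a,(373.4,162.5)),(b,(139.4,195.3))))
v=[(158,292),(159.7,290.6)]
print("valve",[tri((a,q),(b,(373,257))) for q in v])
# valve axis: brass + handle mask
g=b["color"]; m=cv2.inRange(cv2.cvtColor(g,cv2.COLOR_RGB2HSV),(12,110,60),(30,255,255))
n,l,st,c=cv2.connectedComponentsWithStats(m)
for i in range(1,n):
    if st[i,4]>20 and 320<c[i][0]<400: print(st[i],c[i],atz(b,c[i],.02)[:2],cv2.minAreaRect(np.argwhere(l==i)[:,::-1].astype(np.float32)))
x0,y0=346,230
v1=cv2.resize(g[y0:y0+50,x0:x0+50,::-1],None,fx=10,fy=10,interpolation=cv2.INTER_CUBIC)
A=a["color"][265:315,130:180,::-1];v2=cv2.resize(A,None,fx=6,fy=6,interpolation=cv2.INTER_CUBIC)
o=np.zeros((500,800,3),np.uint8);o[:,:500]=v1;o[:300,500:]=v2
cv2.imwrite("pics/valve.png",o)
E
python3 m.py
```

```text
hook [ 0.5796 -0.2895  0.2488] 0.0015448995153067864 [ 0.5801 -0.2888  0.249 ] [ 0.5793 -0.2902  0.249 ]
tip [ 0.5493 -0.2885  0.2709] 0.0023779076752571794
bend [ 0.5711 -0.2855  0.2463] 0.004471230835149117
root [ 0.6585 -0.2793  0.2549] 0.007027196966306686
tube [ 0.675 -0.156  0.27 ] [ 0.7161 -0.5827  0.27  ]
grip [array([0.5181, 0.46  , 0.115 ]), array([0.552 , 0.3661, 0.115 ]), array([0.5152, 0.4544, 0.13  ]), array([0.5487, 0.3618, 0.13  ])]
[0.5275 0.418  0.1287] 0.002744433666614984
valve [(array([ 0.3516, -0.2902,  0.018 ]), np.float64(0.0032959759078195)), (array([ 0.3526, -0.2876,  0.0214]), np.float64(0.000755448800360049))]
[  281     0   185    83 14056] [369.9636  39.787 ] [ 1.1013 -0.3133] ((373.0, 41.0), (82.0, 184.0), 90.0)
[363 214  18  13 159] [371.239  220.1447] [ 0.4691 -0.2882] ((371.5199890136719, 219.8599853515625), (15.980613708496094, 12.586501121520996), 8.13010311126709)
[334 224  20  19 219] [342.863  231.5571] [ 0.4326 -0.1963] ((342.5082092285156, 231.0901641845703), (14.724241256713867, 18.949460983276367), 39.80556869506836)
[365 248  14  19 107] [371.2336 257.0467] [ 0.3523 -0.2827] ((373.0517578125, 257.1207275390625), (18.64551544189453, 9.979290962219238), 66.80140686035156)
```

View pics/valve.png

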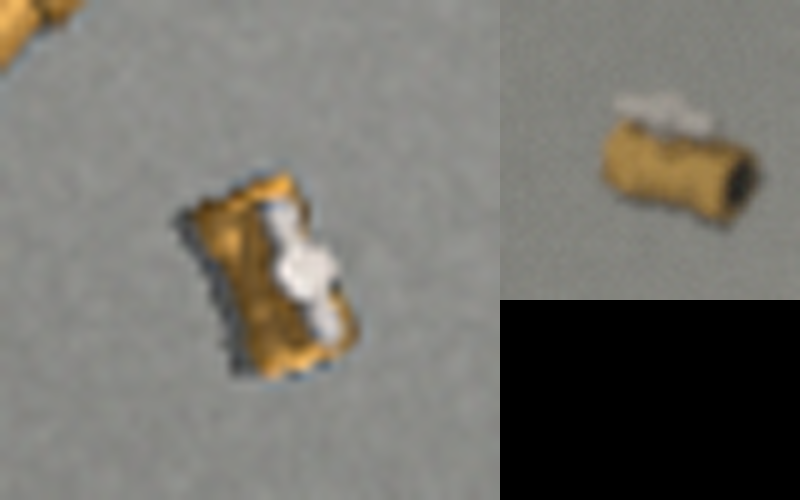

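The valve crop shows the body centre at raw pixel (373.3, 257.1), with its axis at about +21.5° and the handle in line with it. The hook triangulates to (0.580, −0.289, 0.249), which matches the stated 0.249 height, and the rail's yaw is about 5°. Next, move over the pail rim.

```bash
python3 -m handwheel '[[5,0,0,0,10.2],[5,0,0,0,10.2],[5,0,0,0,10.2],[5,0,0,0,10.2],[5,0,0,0,10.1],[5,-4.5,2,0,0],[5,-4.5,2,0,0],[5,-4.5,2,0,0],[5,-4.5,2,0,0],[5,-4.5,2,0,0],[5,-4.9,1.9,0,0],[5,0,0,0,0],[5,0,0,0,0]]' 40
cat > st.py <<'E'
from h import *
s=observe();m=R.from_quat(s["tool_rot"]).as_matrix()
print("t %.2f"%s["time"],"p",np.round(s["ee_pos"],4),"yang %.1f"%np.degrees(np.arctan2(m[1,1],m[0,1])),"tilt",np.round(m[:2,2],3),"F",np.round(s["wrist_force"],2),"w %.4f"%s["width"],"q",np.round(s["joint_positions"],2))
import sys
if len(sys.argv)>3:
    d=np.array([float(v) for v in sys.argv[1:4]])-s["ee_pos"]; print("tool delta cm",np.round(m.T@d*100,2))
    if len(sys.argv)>4: print("yaw",round((np.degrees(np.arctan2(m[1,1],m[0,1]))-float(sys.argv[4])+180)%360-180,1))
E
python3 st.py .4126 .3691 .11 19.5
```

```text
time: 3.42
ee_pos: [0.4128, 0.3709, 0.2306]
tool_rot: [0.577, 0.817, 0.0, -0.0]
wrist_force: [-0.5, 1.2, -0.1]
width: 0.0497
t 3.42 p [0.4128 0.3709 0.2306] yang 19.5 tilt [-0.     0.001] F [-0.48  1.15 -0.1 ] w 0.0497 q [-1.01  0.17  0.22  1.66 -0.04  1.31 -0.44]
tool delta cm [-0.17 -0.07 12.06]
yaw 0.0
```

```bash
python3 -m handwheel '[[4,-0.2,0,3,0],[4,0,0,3,0],[4,0,0,3,0],[4,0,0,3,0],[4,0,0,0,0],[0.5,0,0,0,0],[0.5,0,0,0,0],[0.5,0,0,0,0],[0.5,0,0,0,0],[0.5,0,0,0,0],[0.5,0,0,0,0]]' 30;python3 st.py
```

```text
time: 4.8
ee_pos: [0.4141, 0.3693, 0.1113]
tool_rot: [0.577, 0.817, 0.001, -0.0]
wrist_force: [-0.5, 2.5, 6.2]
width: 0.0118
t 4.80 p [0.4141 0.3693 0.1113] yang 19.5 tilt [0.001 0.002] F [-0.49  2.53  6.24] w 0.0118 q [-1.    0.28  0.21  1.8  -0.07  1.07 -0.42]
```

```bash
python3 -m handwheel '[[0.5,0,0,0,0],[0.5,0,0,0,0],[0.5,0,0,-0.5,0],[0.5,0,0,-1,0],[0.5,0,0,-1,0],[0.5,0,0,-1.5,0],[0.5,0,0,-2,0],[0.5,0,0,-2,0],[0.5,0,0,-2,0],[0.5,0,0,0,0],[0.5,0,0,0,0]]' 40;python3 st.py;python3 - <<'E'
from h import *
a=shot("scene");b=shot("top")
A=cv2.resize(a["color"][80:220,290:430,::-1],(400,400));B=cv2.resize(b["color"][150:290,90:230,::-1],(400,400))
cv2.imwrite("pics/lift.png",np.hstack([A,B]))
E
```

```text
time: 6.18
ee_pos: [0.4136, 0.3682, 0.21]
tool_rot: [0.577, 0.817, -0.0, -0.0]
wrist_force: [-0.4, -0.9, -3.3]
width: 0.0108
t 6.17 p [0.4136 0.3682 0.21  ] yang 19.5 tilt [-0.001 -0.001] F [-0.38 -0.86 -3.34] w 0.0108 q [-1.01  0.19  0.22  1.69 -0.04  1.27 -0.43]
```

View pics/lift.png

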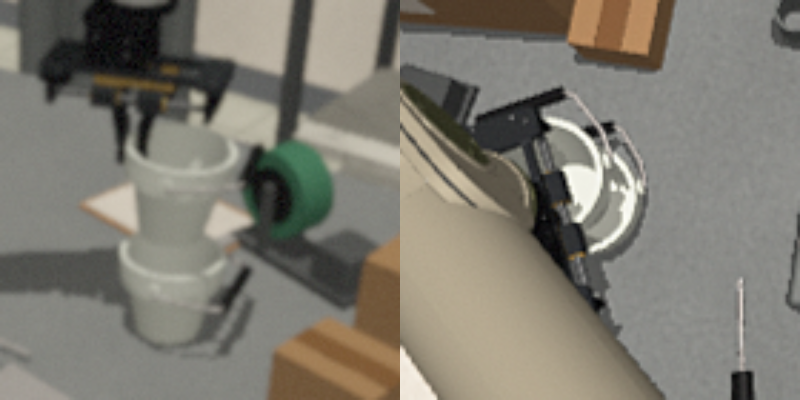

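The crops show the upper pail held level above the spare, which still stands on the bench, with the bail folded away from the robot. Now carry it to the pan.

```bash
python3 -m handwheel '[[0.5,0,0,-1,4],[0.5,0,0,-1,6],[0.5,0,0,0,4.2],[0.5,-1.5,-0.1,0,0],[0.5,-2.5,-0.1,0,0],[0.5,-3.5,-0.1,0,0],[0.5,-3.5,-0.15,0,0],[0.5,-3.5,-0.15,0,0],[0.5,-3.5,-0.15,0,0],[0.5,-3.5,-0.15,0,0],[0.5,-3.5,-0.1,0,0],[0.5,-3.5,-0.1,0,0],[0.5,-2.6,-0.1,0,0],[0.5,-1.5,0,0,0],[0.5,0,0,0,0],[0.5,0,0,0,0]]' 40;python3 st.py .4317 .0421 .1343 5.3
python3 - <<'E'
from h import *
b=shot("top");a=shot("scene")
print([(n,r["location"],r["score"]) for n in ["pan","pail_center"] for p in (a,b) for r in spot_point(p,n)[:1]])
A=cv2.resize(a["color"][130:270,220:360,::-1],(400,400));B=cv2.resize(b["color"][150:290,200:340,::-1],(400,400))
cv2.imwrite("pics/over.png",np.hstack([A,B]))
E
```

```text
time: 8.28
ee_pos: [0.4319, 0.0436, 0.2304]
tool_rot: [0.673, 0.74, 0.0, -0.0]
wrist_force: [0.5, -0.5, -2.7]
width: 0.0107
t 8.28 p [0.4319 0.0436 0.2304] yang 5.4 tilt [-0.  0.] F [ 0.46 -0.45 -2.67] w 0.0107 q [-0.75 -0.14  0.51  1.95  0.07  1.31 -0.17]
tool delta cm [-0.15 -0.03  9.61]
yaw 0.1
[('pan', [408.7, 225.3], 0.74), ('pail_center', [286.2, 192.9], 0.62), ('pail_center', [342.7, 233.1], 0.73)]
```

```bash
python3 -m handwheel '[[0.5,-0.15,0,1.5,0],[0.5,0,0,2.5,0],[0.5,0,0,2.5,0],[0.5,0,0,1.7,0],[0.5,0,0,0.8,0],[0.5,0,0,0.3,0],[0.5,0,0,0,0]]';python3 st.py; python3 -m handwheel '[[0.5,0,0,0.2,0],[0.5,0,0,0,0]]';python3 st.py
```

```text
time: 9.45
ee_pos: [0.4328, 0.0413, 0.138]
tool_rot: [0.674, 0.739, 0.001, 0.0]
wrist_force: [-0.5, 0.0, 0.5]
width: 0.0109
t 9.45 p [0.4328 0.0413 0.138 ] yang 5.3 tilt [0.001 0.   ] F [-0.46  0.02  0.48] w 0.0109 q [-0.74 -0.04  0.54  2.08  0.02  1.09 -0.12]
time: 9.7
ee_pos: [0.4326, 0.0414, 0.136]
tool_rot: [0.674, 0.739, 0.0, 0.0]
wrist_force: [-3.2, -0.9, 5.4]
width: 0.0111
t 9.70 p [0.4326 0.0414 0.136 ] yang 5.3 tilt [0.001 0.001] F [-3.25 -0.9   5.37] w 0.0111 q [-0.74 -0.04  0.54  2.08  0.02  1.09 -0.12]
```

```bash
python3 -m handwheel '[[0.5,0,0,-0.1,0],[3,0,0,0,0],[3,0,0,0,0],[3,0,0,0,0],[3,0,0,-1,0],[3,0,0,-3,0],[3,0,0,-5,0],[6,0,0,-1,0],[6,-4.6,-1.6,0,0],[6,-4.6,-1.6,0,0],[6,-4.6,-1.6,0,0],[6,-4.6,-1.6,0,0],[6,-4.6,-1.6,0,0],[6,-4.6,-1.5,0,0],[6,-4.6,-1.5,0,0]]' 30; python3 -m handwheel '[[6,0,0,0,10.5],[6,0,0,0,10.5],[6,0,0,0,10.5],[6,0,0,0,10.5],[6,0,0,0,10.5],[6,0,0,0,10.5],[6,0,0,0,10.5],[6,0,0,0,0],[6,0,0,0,0]]';python3 st.py .3525 -.290 .016 -68.5
python3 - <<'E'
from h import *
b=shot("top");a=shot("scene")
print([(n,np.round(r["location"],1),r["score"]) for n in ["valve_center","pail_center","bail_grip"] for p in (a,b) for r in spot_point(p,n)[:1]])
A=cv2.resize(a["color"][150:290,220:360,::-1],(400,400),interpolation=cv2.INTER_CUBIC);B=cv2.resize(b["color"][150:290,200:340,::-1],(400,400),interpolation=cv2.INTER_CUBIC)
cv2.imwrite("pics/pan.png",np.hstack([A,B]))
E
```

```text
time: 11.58
ee_pos: [0.3517, -0.291, 0.2364]
tool_rot: [0.674, 0.739, 0.0, -0.0]
wrist_force: [1.2, 0.2, -0.9]
width: 0.06
time: 12.7
ee_pos: [0.3524, -0.2895, 0.2364]
tool_rot: [0.982, 0.191, -0.0, -0.0]
wrist_force: [-0.2, 0.1, -0.8]
width: 0.0598
t 12.70 p [ 0.3524 -0.2895  0.2364] yang -68.0 tilt [-0.  0.] F [-0.18  0.08 -0.76] w 0.0598 q [-0.35 -0.14  0.88  1.91  0.11  1.33 -0.69]
tool delta cm [-0.    0.05 22.04]
yaw 0.5
[('valve_center', array([157. , 293.6]), 0.63), ('valve_center', array([370.4, 257.3]), 0.58), ('pail_center', array([285.7, 221.1]), 0.61), ('bail_grip', array([309. , 216.5]), 0.66), ('bail_grip', array([264. , 185.5]), 0.65)]
```

View pics/pan.png

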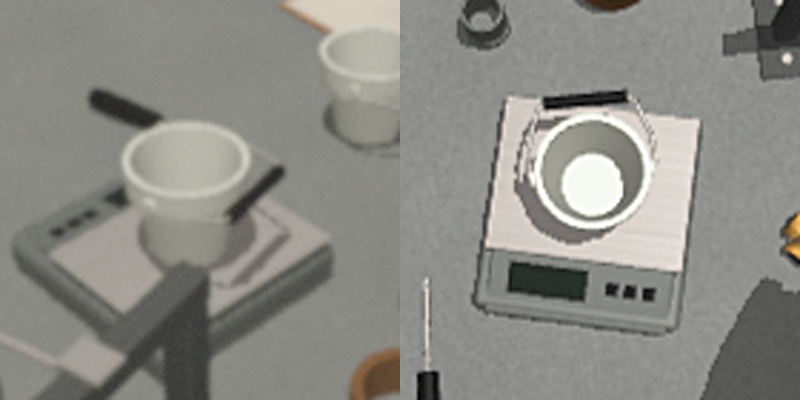

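The crops show the pail upright in the middle of the pan with its bail folded to the far side, and the scale undisturbed. The wires spread from the grip ends to the ears. Next, grasp the valve.

```bash
python3 -m handwheel '[[6,0,0.05,4,0.5],[6,0,0,5,0],[6,0,0,5,0],[6,0,0,4,0],[6,0,0,2.5,0],[6,0,0,1.5,0],[6,0,0,0,0],[2,0,0,0,0],[2,0,0,0,0],[2,0,0,0,0],[2,0,0,0,0],[2,0,0,0,0],[2,0,0,0,0]]' 35;python3 st.py .3525 -.290 .016 -68.5
python3 - <<'E'
from h import *
import pickle
np.set_printoptions(precision=4,suppress=True)
b=shot("top");a=shot("scene");pickle.dump((a,b),open("p2.pkl","wb"))
for n in ["pail_center","bail_grip"]:
    ra,rb=spot_point(a,n),spot_point(b,n); print(n,[r["location"] for r in ra[:2]],[r["location"] for r in rb[:2]])
    for x in ra[:1]:
        for y in rb[:1]: print(*tri((a,x["location"]),(b,y["location"])))
print("rim",atz(b,(267.2,209.8),.155))
g=b["color"][150:240,220:320].astype(int); m=(g.max(2)<60)
n,l,st,c=cv2.connectedComponentsWithStats(m.astype(np.uint8))
for i in range(1,n):
    if st[i,4]>15: print("dark",st[i],c[i]+[220,150],cv2.minAreaRect(np.argwhere(l==i)[:,::-1].astype(np.float32)),[atz(b,c[i]+[220,150],z) for z in (.135,.15)])
E
```

```text
time: 14.72
ee_pos: [0.353, -0.29, 0.0168]
tool_rot: [0.983, 0.185, 0.0, -0.0]
wrist_force: [-0.7, 1.4, 5.9]
width: 0.03
t 14.72 p [ 0.353  -0.29    0.0168] yang -68.7 tilt [0. 0.] F [-0.67  1.35  5.94] w 0.0300 q [-0.22  0.31  0.9   2.14 -0.33  0.83 -0.31]
tool delta cm [-0.05 -0.02  0.08]
yaw -0.2
pail_center [[283.5, 221.0]] [[266.0, 215.2]]
[0.4743 0.0476 0.097 ] 0.0008957540172444406
bail_grip [[309.9, 219.8], [368.9, 255.0]] [[263.8, 183.4]]
[0.561  0.0529 0.14  ] 0.0017065394008878069
rim [0.4811 0.0434 0.155 ]
dark [ 2  0 12  6 38] [226.9737 151.6053] ((7.442307472229004, 1.711538553237915), (4.706787586212158, 11.178619384765625), 78.69007110595703) [array([0.6601, 0.1635, 0.135 ]), array([0.6553, 0.1618, 0.15  ])]
dark [50  0 12  3 23] [275.2609 150.6522] ((55.5, 1.0), (2.0, 11.0), 90.0) [array([0.663 , 0.0195, 0.135 ]), array([0.6581, 0.0198, 0.15  ])]
dark [ 3  5 14 10 40] [230.55  160.875] ((10.582474708557129, 10.314432144165039), (6.030847549438477, 13.928387641906738), 68.96248626708984) [array([0.6314, 0.1524, 0.135 ]), array([0.627 , 0.1508, 0.15  ])]
dark [ 30  32  29   6 110] [264.4364 184.4818] ((44.063446044921875, 34.38832092285156), (4.061081409454346, 28.14258575439453), 85.91438293457031) [array([0.5596, 0.0516, 0.135 ]), array([0.5561, 0.0515, 0.15  ])]
```

Valve is gripped (30 mm). Lift it and carry it over the pail.

```bash
python3 -m handwheel '[[2,0,0,-2,0],[2,0,0,-5,0],[2,0,0,-6,0],[2,0,0,-6,0],[2,0,0,-3,0],[2,1.4,-1.5,0,0],[2,2.72,-2.94,0,0],[2,2.72,-2.94,0,0],[2,2.72,-2.94,0,0],[2,2.72,-2.94,0,0],[2,2.72,-2.94,0,0],[2,2.72,-2.94,0,0],[2,2.72,-2.94,0,0],[2,2.72,-2.94,0,0],[2,1.3,-1.4,0,0],[2,0,0,0,0],[2,0,0,0,0]]' 40;python3 st.py .485 .045 .103
```

```text
time: 17.15
ee_pos: [0.4842, 0.0435, 0.2364]
tool_rot: [0.983, 0.184, -0.0, 0.0]
wrist_force: [-0.1, -1.0, -2.7]
width: 0.0297
t 17.15 p [0.4842 0.0435 0.2364] yang -68.8 tilt [-0. -0.] F [-0.12 -1.   -2.68] w 0.0297 q [-0.73 -0.    0.55  1.83  0.    1.31 -1.38]
tool delta cm [ 0.13 -0.12 13.34]
```

```bash
python3 -m handwheel '[[2,0.1,-0.1,2.5,0],[2,0,0,3.5,0],[2,0,0,3,0],[2,0,0,2.3,0],[2,0,0,1.3,0],[2,0,0,0.8,0],[2,0,0,0,0]]';python3 st.py;python3 -m handwheel '[[4,0,0,0,0],[4,0,0,0,0],[4,0,0,0,0],[4,0,0,0,0],[4,0,0,-2,0],[4,0,0,-4,0],[4,0,0,-5,0],[4,0,0,-5,0],[1,0,0,-2,0],[0,0,0,0,0]]'; python3 st.py
python3 - <<'E'
from h import *
a=shot("scene")
A=cv2.resize(a["color"][150:270,220:380,::-1],(800,600),interpolation=cv2.INTER_CUBIC)
cv2.imwrite("pics/valvein.png",A)
E
```

```text
time: 18.02
ee_pos: [0.4852, 0.0461, 0.1026]
tool_rot: [0.983, 0.185, -0.0, -0.0]
wrist_force: [0.3, -0.0, -2.1]
width: 0.0293
t 18.02 p [0.4852 0.0461 0.1026] yang -68.7 tilt [-0.  0.] F [ 0.26 -0.03 -2.07] w 0.0293 q [-0.7   0.15  0.55  1.99 -0.09  1.02 -1.3 ]
time: 19.27
ee_pos: [0.4858, 0.0464, 0.2838]
tool_rot: [0.983, 0.185, 0.001, -0.0]
wrist_force: [-0.1, 0.4, -0.6]
width: 0.0272
t 19.27 p [0.4858 0.0464 0.2838] yang -68.7 tilt [0.003 0.001] F [-0.14  0.44 -0.56] w 0.0272 q [-0.74 -0.03  0.55  1.75  0.01  1.41 -1.39]
```

View pics/valvein.png

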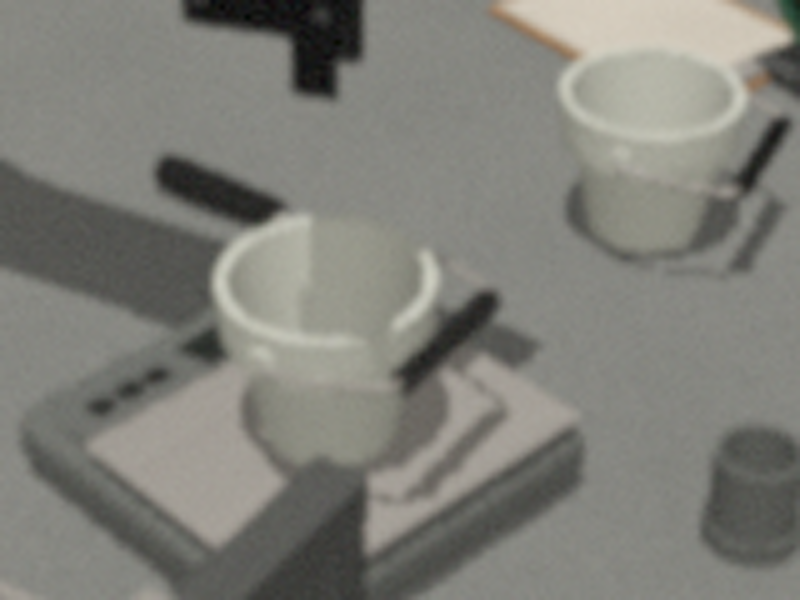

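The picture shows the pail still standing in the middle of the pan with its bail down at about (445,342) in the crop. The spare pail is undisturbed. Next I'll refine the bail angle and get outside the grip.

```bash
python3 -m handwheel '[[0,0,0,0,8],[0,0,0,0,8],[0,2.5,0,0,0],[0,5,0.1,0,0],[0,3,0,0,0],[0,0,0,0,0],[0,0,0,0,0]]'; python3 st.py .591 .0548 .123 -84.7
cat > bail.py <<'E'
from h import *
import sys
from scipy.optimize import least_squares
np.set_printoptions(precision=4,suppress=True)
def measure(save=None):
    a=shot("scene");b=shot("top")
    out={}
    for n in ["pail_center","bail_grip"]:
        ra,rb=spot_point(a,n),spot_point(b,n); print(n,[(np.round(r["location"],1),round(r["score"],2)) for r in ra[:2]],[(np.round(r["location"],1),round(r["score"],2)) for r in rb[:2]])
        out[n]=(ra[0]["location"] if ra else None, rb[0]["location"] if rb else None)
        if ra and rb: print(*tri((a,out[n][0]),(b,out[n][1])))
    if save:
        A=cv2.resize(a["color"][130:270,220:360,::-1],(400,400),interpolation=cv2.INTER_CUBIC);B=cv2.resize(b["color"][130:270,200:340,::-1],(400,400),interpolation=cv2.INTER_CUBIC)
        cv2.imwrite(f"pics/{save}.png",np.hstack([A,B]))
    return a,b,out
if __name__=="__main__":
    a,b,o=measure(sys.argv[1] if len(sys.argv)>1 else None)
    ga,gb=o["bail_grip"]
    f=lambda v:np.r_[*( [proj(a,P(v))-ga] if ga else []),*([proj(b,P(v))-gb] if gb else []),(v[1]-.485)/.002,(v[2]-.045)/.002]
    P=lambda v:np.array([v[1]+.075*np.sin(v[0])*.9957,v[2]+.075*np.sin(v[0])*.0924,.137+.075*np.cos(v[0])])
    r=least_squares(f,[1.4,.485,.045]);print("theta,axis",r.x,"res",r.fun)
E
python3 bail.py
```

```text
time: 20.2
ee_pos: [0.589, 0.0546, 0.2814]
tool_rot: [0.999, 0.046, -0.001, 0.0]
wrist_force: [-0.1, -0.1, -0.1]
width: 0.0004
t 20.20 p [0.589  0.0546 0.2814] yang -84.7 tilt [-0.002 -0.001] F [-0.13 -0.1  -0.12] w 0.0004 q [-0.66  0.26  0.61  1.5  -0.15  1.43 -1.53]
tool delta cm [ 2.400e-01 -1.000e-02  1.584e+01]
yaw -0.0
pail_center [(array([286.9, 219.6]), 0.69), (array([360.9, 299.4]), 0.34)] []
bail_grip [] []
theta,axis [1.4   0.485 0.045] res [0. 0.]
```

```bash
python3 - <<'E'
from h import *
import pickle
a,b=pickle.load(open("p2.pkl","rb"))
for th in (1.35,1.4,1.45,1.5,1.55,1.6,1.65,1.7):
    P=np.array([.485+.075*np.sin(th)*.9957,.045+.075*np.sin(th)*.0924,.137+.075*np.cos(th)])
    print(th,P.round(4),proj(a,P).round(1),proj(b,P).round(1))
E
python3 -m handwheel '[[0,0.2,0,4,0],[0,0,0,5,0],[0,0,0,4,0],[0,0,0,2.8,0],[0,0,0,0,0]]';python3 st.py .591 .0548 .123 -84.7
```

```text
1.35 [0.5579 0.0518 0.1534] [309.  215.3] [264.3 183.6]
1.4 [0.5586 0.0518 0.1497] [309.3 216.5] [264.3 183.7]
1.45 [0.5591 0.0519 0.146 ] [309.4 217.7] [264.3 183.8]
1.5 [0.5595 0.0519 0.1423] [309.5 219. ] [264.3 184. ]
1.55 [0.5597 0.0519 0.1386] [309.6 220.2] [264.3 184.2]
1.6 [0.5596 0.0519 0.1348] [309.5 221.3] [264.3 184.5]
1.65 [0.5594 0.0519 0.1311] [309.5 222.4] [264.4 184.8]
1.7 [0.5591 0.0519 0.1273] [309.3 223.5] [264.4 185.2]
time: 21.12
ee_pos: [0.5904, 0.0552, 0.123]
tool_rot: [0.999, 0.046, -0.002, 0.0]
wrist_force: [0.0, 0.4, 0.7]
width: 0.0006
t 21.12 p [0.5904 0.0552 0.123 ] yang -84.7 tilt [-0.003 -0.001] F [0.   0.41 0.67] w 0.0006 q [-0.63  0.38  0.57  1.7  -0.22  1.13 -1.47]
tool delta cm [ 0.06  0.05 -0.  ]
yaw 0.0
```

```bash
python3 -m handwheel '[[0,-1.1,-0.05,0,0],[0,-0.3,0,0,0],[0,-0.1,0,0,0],[0,0,0,0,0]]';python3 st.py; python3 -m handwheel '[[0,-0.15,0,-0.5,0],[0,-0.15,0,-0.5,0],[0,-0.2,0,-0.5,0],[0,-0.2,0,-0.5,0],[0,0,0,0,0]]';python3 st.py; python3 bail.py b1
```

```text
time: 21.62
ee_pos: [0.577, 0.0546, 0.1251]
tool_rot: [0.999, 0.046, 0.0, -0.0]
wrist_force: [0.3, 0.4, -0.5]
width: 0.0006
t 21.62 p [0.577  0.0546 0.1251] yang -84.7 tilt [0.001 0.001] F [ 0.32  0.44 -0.5 ] w 0.0006 q [-0.65  0.35  0.58  1.74 -0.21  1.11 -1.49]
time: 22.25
ee_pos: [0.5702, 0.0538, 0.1452]
tool_rot: [0.999, 0.046, 0.001, -0.0]
wrist_force: [2.6, 0.4, 1.7]
width: 0.0004
t 22.25 p [0.5702 0.0538 0.1452] yang -84.7 tilt [0.001 0.001] F [2.58 0.42 1.72] w 0.0004 q [-0.66  0.31  0.58  1.74 -0.18  1.15 -1.5 ]
pail_center [(array([284.2, 222.4]), 0.82)] []
bail_grip [(array([309. , 215.6]), 0.61)] []
theta,axis [1.3632 0.4849 0.0449] res [ 0.0611 -0.0117 -0.0348 -0.0341]
```

View pics/b1.png

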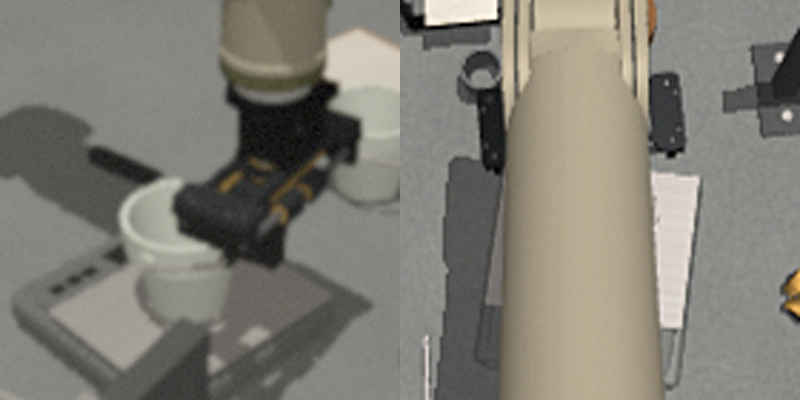

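Contact was made (Fx about 2.6 N), but the hand hides the grip. I'll back off to see whether the bail followed.

```bash
python3 -m handwheel '[[0,2,0,0,0],[0,2,0,0,0],[0,2,0,-6,0],[0,0,0,-6,0],[0,0,0,0,0]]';python3 st.py; python3 bail.py b2
```

```text
time: 23.18
ee_pos: [0.6311, 0.0588, 0.2683]
tool_rot: [0.999, 0.046, 0.003, -0.0]
wrist_force: [-0.1, -1.1, -1.0]
width: 0.0005
t 23.18 p [0.6311 0.0588 0.2683] yang -84.7 tilt [0.006 0.001] F [-0.08 -1.05 -0.99] w 0.0005 q [-0.62  0.36  0.6   1.41 -0.21  1.42 -1.49]
pail_center [(array([284.4, 218.6]), 0.56)] []
bail_grip [(array([311. , 216.9]), 0.75)] []
theta,axis [1.4222 0.4862 0.0461] res [-1.0207  0.1377  0.5975  0.545 ]
```

View pics/b2.png

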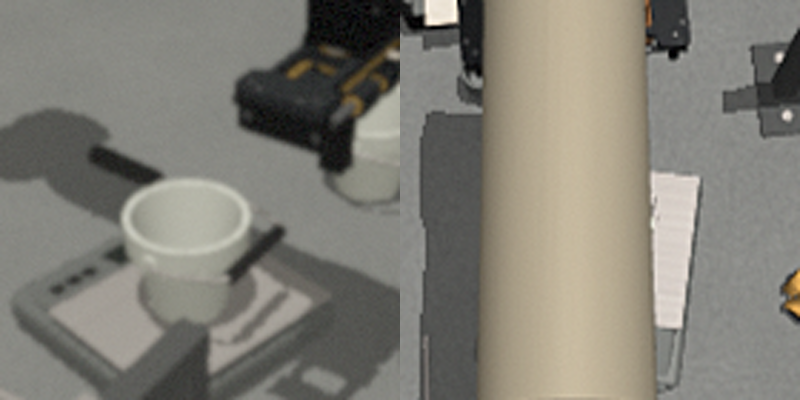

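The crop shows the bail still folded, with its grip centre at about raw (309.5, 217.7). The arm lagged, so contact came too late. Retry: press first, then lift.

```bash
python3 -m handwheel '[[0,0,0,6,0],[0,0,0,6,0],[0,-1.5,0,3,0],[0,-2.5,0,0,0],[0,-1.5,0,0,0],[0,0,0,0,0]]';python3 st.py;python3 -m handwheel '[[0,-0.3,0,0,0],[0,-0.2,0,0,0],[0,-0.1,0,0,0],[0,0,0,0,0]]';python3 st.py
```

```text
time: 24.22
ee_pos: [0.5738, 0.0542, 0.1134]
tool_rot: [0.999, 0.046, -0.0, -0.0]
wrist_force: [1.8, -0.2, -0.3]
width: 0.0005
t 24.23 p [0.5738 0.0542 0.1134] yang -84.7 tilt [-0.001  0.   ] F [ 1.84 -0.18 -0.31] w 0.0005 q [-0.65  0.35  0.58  1.76 -0.22  1.09 -1.48]
time: 24.72
ee_pos: [0.5686, 0.0536, 0.1138]
tool_rot: [0.999, 0.046, -0.0, -0.0]
wrist_force: [2.7, 0.3, 0.1]
width: 0.0004
t 24.73 p [0.5686 0.0536 0.1138] yang -84.7 tilt [-0.  0.] F [2.73 0.31 0.09] w 0.0004 q [-0.66  0.34  0.58  1.77 -0.21  1.09 -1.48]
```

```bash
python3 -m handwheel '[[0,0,0,-0.4,0],[0,0,0,-0.4,0],[0,0,0,-0.4,0]]';python3 st.py;python3 -m handwheel '[[0,-0.1,0,-0.5,0],[0,-0.1,0,-0.5,0],[0,-0.1,0,-0.5,0]]';python3 st.py;python3 bail.py
```

```text
time: 25.1
ee_pos: [0.5687, 0.0536, 0.1262]
tool_rot: [0.999, 0.046, 0.0, -0.0]
wrist_force: [1.1, -0.8, 0.3]
width: 0.0003
t 25.10 p [0.5687 0.0536 0.1262] yang -84.7 tilt [0. 0.] F [ 1.13 -0.83  0.27] w 0.0003 q [-0.66  0.33  0.58  1.76 -0.2   1.11 -1.49]
time: 25.48
ee_pos: [0.5656, 0.0533, 0.1413]
tool_rot: [0.999, 0.046, 0.0, -0.0]
wrist_force: [2.3, 0.3, 0.6]
width: 0.0004
t 25.48 p [0.5656 0.0533 0.1413] yang -84.7 tilt [0. 0.] F [2.3  0.27 0.6 ] w 0.0004 q [-0.67  0.3   0.59  1.76 -0.18  1.14 -1.5 ]
pail_center [(array([285.5, 222.1]), 0.87)] []
bail_grip [] []
theta,axis [1.4   0.485 0.045] res [0. 0.]
```

```bash
cat > tube.py <<'E'
from h import *
import pickle
def tube(a):
    g=a["color"][150:245,285:345].astype(int); n,l,st,c=cv2.connectedComponentsWithStats((g.max(2)<75).astype(np.uint8))
    for i in range(1,n):
        if 20<st[i,4]<1000: print(st[i]+[285,150,0,0,0],(c[i]+[285,150]).round(1))
def rim(a):
    g=a["color"][150:245,245:330]; m=(g.min(2)>170).astype(np.uint8); n,l,st,c=cv2.connectedComponentsWithStats(m)
    i=1+np.argmax(st[1:,4]); print("rim",st[i]+[245,150,0,0,0],(c[i]+[245,150]).round(1))
if __name__=="__main__":
    a0=pickle.load(open("p2.pkl","rb"))[0];print("before");tube(a0);rim(a0)
    a=shot("scene");print("now");tube(a);rim(a);pickle.dump(a,open("p3.pkl","wb"))
    for th in np.arange(.6,1.7,.1):
        P=lambda y:[.485+.075*np.sin(th)*.9957-y*.0924,.045+.075*np.sin(th)*.0924+y*.9957,.137+.075*np.cos(th)]
        print(round(th,2),proj(a,P(0)).round(1),proj(a,P(-.043)).round(1),proj(a,P(.043)).round(1))
E
python3 -m handwheel '[[0,2,0,0,0],[0,2,0,0,0],[0,2,0,-6,0],[0,0,0,-6,0],[0,0,0,0,0]]';python3 tube.py
```

```text
time: 26.4
ee_pos: [0.6268, 0.0584, 0.2645]
tool_rot: [0.999, 0.046, 0.003, -0.0]
wrist_force: [0.4, -0.4, -0.1]
width: 0.0003
before
[300 209  19  19  95] [308.9 217.4]
rim [263 193  44  26 248] [285.1 206. ]
now
[299 204  20  19 108] [308.8 212.8]
rim [263 193  44  26 226] [286.1 205.8]
0.6 [298.8 196.6] [289. 205.] [308.1 188.7]
0.7 [300.8 198.9] [291.1 207.3] [310.  190.8]
0.8 [302.6 201.2] [293.  209.7] [311.8 193.2]
0.9 [304.3 203.7] [294.7 212.3] [313.4 195.6]
1.0 [305.7 206.2] [296.2 214.9] [314.8 198. ]
1.1 [307.  208.8] [297.5 217.5] [316.  200.6]
1.2 [308.  211.4] [298.5 220.1] [317.  203.1]
1.3 [308.7 214. ] [299.3 222.7] [317.7 205.7]
1.4 [309.3 216.5] [299.9 225.3] [318.2 208.1]
1.5 [309.5 219. ] [300.2 227.8] [318.4 210.6]
1.6 [309.5 221.3] [300.3 230.2] [318.4 212.9]
```

The bail rose from about 1.44 to 1.25 rad and the pail's rim didn't move. I'll continue along the arc the same way, starting lower.

```bash
python3 -m handwheel '[[0,0,0,6,0],[0,0,0,6,0],[0,-1.5,0,2.1,0],[0,-2.5,0,0,0],[0,-1.4,0,0,0],[0,-0.3,0,0,0],[0,0,0,0,0]]';python3 st.py;python3 -m handwheel '[[0,-0.1,0,-0.5,0],[0,-0.2,0,-0.5,0],[0,-0.2,0,-0.5,0],[0,-0.2,0,-0.5,0],[0,-0.2,0,-0.4,0],[0,-0.2,0,-0.4,0],[0,0,0,0,0]]';python3 st.py;python3 tube.py | sed -n 4,7p
```

```text
time: 27.32
ee_pos: [0.5683, 0.0538, 0.1187]
tool_rot: [0.999, 0.047, -0.0, -0.0]
wrist_force: [2.0, 0.8, -0.6]
width: 0.0007
t 27.32 p [0.5683 0.0538 0.1187] yang -84.7 tilt [-0.  0.] F [ 1.96  0.76 -0.57] w 0.0007 q [-0.66  0.34  0.59  1.77 -0.21  1.1  -1.49]
time: 28.2
ee_pos: [0.557, 0.0526, 0.1472]
tool_rot: [0.999, 0.046, -0.0, -0.0]
wrist_force: [0.8, 0.4, 0.3]
width: 0.0004
t 28.20 p [0.557  0.0526 0.1472] yang -84.7 tilt [-0.001  0.   ] F [0.75 0.38 0.26] w 0.0004 q [-0.69  0.28  0.6   1.77 -0.17  1.15 -1.51]
now
rim [263 197  17  21  61] [268.7 209.3]
0.6 [298.8 196.6] [289. 205.] [308.1 188.7]
0.7 [300.8 198.9] [291.1 207.3] [310.  190.8]
```

```bash
python3 -m handwheel '[[0,-0.1,0,-0.8,0],[0,-0.2,0,-0.8,0],[0,-0.6,0,-0.6,0],[0,-0.8,0,-0.4,0],[0,-0.8,0,-0.3,0],[0,-0.8,0,-0.2,0],[0,-0.8,0,-0.2,0],[0,-0.6,0,0,0],[0,0,0,0,0]]';python3 st.py;  python3 -m handwheel '[[0,2,0,0,0],[0,4,0,-3,0],[0,3,0,-6,0],[0,2,0,-5,0],[0,0,0,0,0]]'
cat > tube2.py <<'E'
from h import *
import pickle
a=shot("scene");b=shot("top");pickle.dump((a,b),open("p4.pkl","wb"))
g=a["color"][150:245,255:345].astype(int); n,l,st,c=cv2.connectedComponentsWithStats((g.max(2)<75).astype(np.uint8))
for i in range(1,n):
    if 20<st[i,4]<1000: print(st[i]+[255,150,0,0,0],(c[i]+[255,150]).round(1))
for nm,p in (("s",a),("t",b)): print(nm,[(n,np.round(r["location"],1),round(r["score"],2)) for n in ("bail_grip","pail_center") for r in spot_point(p,n)[:2]])
for th in np.arange(-.2,.7,.1):
    P=lambda y:[.485+.075*np.sin(th)*.9957-y*.0924,.045+.075*np.sin(th)*.0924+y*.9957,.137+.075*np.cos(th)]
    print(round(th,2),proj(a,P(0)).round(1),proj(a,P(-.043)).round(1),proj(a,P(.043)).round(1),proj(b,P(0)).round(1))
E
python3 tube2.py
```

```text
time: 29.38
ee_pos: [0.5101, 0.0483, 0.18]
tool_rot: [0.999, 0.046, -0.0, -0.0]
wrist_force: [-0.2, 0.1, 0.6]
width: 0.0002
t 29.38 p [0.5101 0.0483 0.18  ] yang -84.7 tilt [-0.  0.] F [-0.15  0.06  0.57] w 0.0002 q [-0.74  0.12  0.6   1.85 -0.07  1.19 -1.59]
time: 30.0
ee_pos: [0.6206, 0.0582, 0.3192]
tool_rot: [0.999, 0.046, 0.003, 0.0]
wrist_force: [0.7, 0.3, -0.7]
width: 0.0001
[300 150  42  20 399] [326.4 156.2]
[277 179  21  18 100] [287.4 187.5]
[255 182  21  13 148] [263.8 188.6]
[257 216   7   6  27] [260.7 218.8]
s [('bail_grip', array([289.5, 187. ]), 0.61), ('pail_center', array([284.9, 219.7]), 0.97)]
t [('bail_grip', array([170.1, 158.6]), 0.64)]
-0.2 [280.  185.9] [270.  193.8] [289.6 178.3] [267.1 210.5]
-0.1 [282.4 186.4] [272.4 194.4] [292.  178.8] [266.8 207.8]
0.0 [284.8 187.1] [274.8 195.2] [294.4 179.5] [266.5 205. ]
0.1 [287.3 188.2] [277.3 196.3] [296.8 180.5] [266.3 202.3]
0.2 [289.7 189.4] [279.7 197.6] [299.2 181.7] [266.  199.7]
0.3 [292.1 190.9] [282.2 199.1] [301.5 183.1] [265.8 197.2]
0.4 [294.4 192.6] [284.6 200.9] [303.8 184.8] [265.6 194.9]
0.5 [296.7 194.5] [286.9 202.9] [306.  186.6] [265.4 192.7]
0.6 [298.8 196.6] [289. 205.] [308.1 188.7] [265.2 190.8]
```

The bail now stands free at about 0.1 rad from upright. Turn the jaws to pail-x, step aside, and measure the pail from both views.

```bash
python3 -m handwheel '[[3,0,0,0,-10],[3,0,0,0,-10],[3,0,0,0,-10],[3,0,0,0,-10],[3,0,0,0,-10],[3,0,0,0,-10],[3,0,0,0,-10],[3,0,0,0,-10],[3,0,0,0,-10],[3,-5,-2.5,0,0],[3,-5.5,-2.5,0,0],[3,-5.5,-2.5,0,0],[3,-4,-1,0,0],[3,0,0,0,0]]';python3 st.py; python3 tube2.py|grep -v '^-'
python3 - <<'E'
from h import *
import pickle
a,b=pickle.load(open("p4.pkl","rb"))
g=b["color"][165:260,215:330].astype(int); n,l,st,c=cv2.connectedComponentsWithStats((g.max(2)<60).astype(np.uint8))
for i in range(1,n):
    if 20<st[i,4]<1500: print("topdark",st[i]+[215,165,0,0,0],(c[i]+[215,165]).round(1))
C=np.array([.485,.045]);t=np.linspace(0,6.28,90)
def cr(p,c,w,k,pts):
    x0,y0=int(c[0]-w/2),int(c[1]-w/2); im=cv2.resize(p["color"][y0:y0+w,x0:x0+w,::-1],None,fx=k,fy=k,interpolation=cv2.INTER_CUBIC)
    for q in pts: cv2.circle(im,tuple(int(v) for v in (proj(p,q)-[x0,y0]+.5)*k),1,(0,0,255),-1)
    return im
ring=[(C[0]+.058*np.cos(q),C[1]+.058*np.sin(q),.155) for q in t]+[(*C,.055)]
cv2.imwrite("pics/up.png",np.hstack([cr(a,(288,208),66,6,ring),cr(b,(266,208),66,6,ring)]))
E
```

```text
time: 32.05
ee_pos: [0.5504, -0.1527, 0.3159]
tool_rot: [0.676, 0.737, -0.0, 0.0]
wrist_force: [0.3, 0.6, 0.1]
width: 0.0303
t 32.05 p [ 0.5504 -0.1527  0.3159] yang 5.0 tilt [-0.    -0.001] F [0.35 0.63 0.13] w 0.0303 q [-0.26  0.19  0.53  1.49 -0.09  1.49  0.36]
[278 179  20  18  99] [287.4 187.5]
[255 216  10  10  67] [259.1 220.1]
s [('bail_grip', array([289.4, 188.6]), 0.6), ('pail_center', array([288.5, 219.4]), 0.81)]
t [('bail_grip', array([266. , 202.5]), 0.68), ('pail_center', array([266.1, 214.8]), 0.84), ('pail_center', array([266.2, 217.9]), 0.15)]
0.0 [284.8 187.1] [274.8 195.2] [294.4 179.5] [266.5 205. ]
0.1 [287.3 188.2] [277.3 196.3] [296.8 180.5] [266.3 202.3]
0.2 [289.7 189.4] [279.7 197.6] [299.2 181.7] [266.  199.7]
0.3 [292.1 190.9] [282.2 199.1] [301.5 183.1] [265.8 197.2]
0.4 [294.4 192.6] [284.6 200.9] [303.8 184.8] [265.6 194.9]
0.5 [296.7 194.5] [286.9 202.9] [306.  186.6] [265.4 192.7]
0.6 [298.8 196.6] [289. 205.] [308.1 188.7] [265.2 190.8]
topdark [251 199  32   8 133] [266.6 202.7]
topdark [238 242  28  14 284] [251.6 248. ]
topdark [272 249   5   5  21] [273.6 251. ]
topdark [278 250   5   5  21] [280.2 252. ]
```

View pics/up.png

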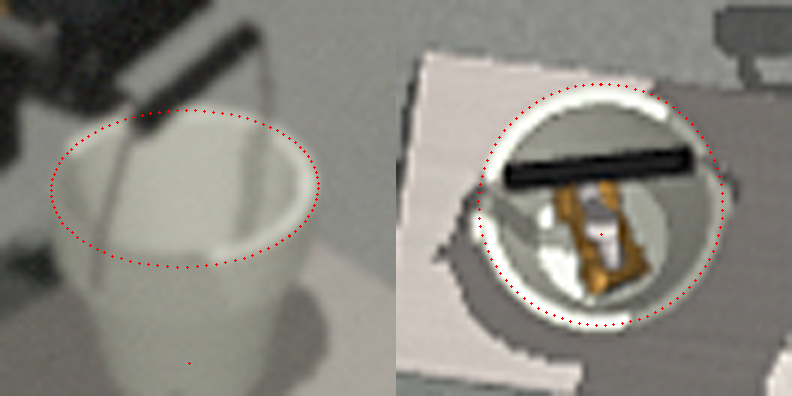

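The overlay fits the rim in both views, so the pail axis is (0.485, 0.045). The valve lies inside the pail and the bail stands up with its grip parallel to the rail. Next, take the grip 25 mm to +y of its middle, leaving the middle free for the prong.

```bash
python3 -m handwheel '[[4,4.5,-0.9,0,0],[4,4.5,-1,0,0],[4,4.5,-1,0,0],[4,4.5,-1,0,0],[4,4.7,-0.9,0,0],[4,0,0,0,0],[4,0,0,0,0]]' 6;python3 st.py .4827 .0699 .201 5.0
```

```text
time: 33.22
ee_pos: [0.4832, 0.0726, 0.316]
tool_rot: [0.673, 0.739, -0.0, 0.0]
wrist_force: [-0.1, -0.4, -0.0]
width: 0.0403
t 33.23 p [0.4832 0.0726 0.316 ] yang 5.4 tilt [ 0. -0.] F [-0.14 -0.44 -0.  ] w 0.0403 q [-0.55 -0.02  0.31  1.68  0.01  1.48 -0.15]
tool delta cm [-0.26 -0.08 11.5 ]
yaw 0.4
```

```bash
python3 -m handwheel '[[4,-0.25,-0.05,3,0],[4,0,0,4,0],[4,0,0,3,0],[4,0,0,1.5,0],[4,0,0,0,0],[4,0,0,0,0]]' 6;python3 st.py .4827 .0699 .201 5.0; python3 -m handwheel '[[2.5,0,0,0,0],[1.8,0,0,0,0],[1,0,0,0,0],[1,0,0,0,0],[1,0,0,0,0],[1,0,0,0,0]]' 6;python3 st.py
```

```text
time: 33.98
ee_pos: [0.4837, 0.0701, 0.2023]
tool_rot: [0.674, 0.739, 0.001, 0.0]
wrist_force: [-0.7, -0.5, -0.1]
width: 0.0398
t 33.98 p [0.4837 0.0701 0.2023] yang 5.3 tilt [0.002 0.001] F [-0.67 -0.53 -0.11] w 0.0398 q [-0.54  0.04  0.31  1.87 -0.01  1.24 -0.13]
tool delta cm [-0.01 -0.1   0.12]
yaw 0.3
time: 34.72
ee_pos: [0.483, 0.0703, 0.2012]
tool_rot: [0.674, 0.739, 0.0, 0.0]
wrist_force: [0.2, 1.0, 1.4]
width: 0.0138
t 34.73 p [0.483  0.0703 0.2012] yang 5.3 tilt [0. 0.] F [0.16 0.98 1.35] w 0.0138 q [-0.54  0.04  0.31  1.87 -0.01  1.23 -0.13]
```

```bash
python3 -m handwheel '[[1,0,0,0,0],[1,0,0,0,0],[1,0,0,-0.3,0],[1,0,0,-0.7,0],[1,0,0,-1,0],[1,0,0,-1.3,0],[1,0,0,-1.5,0],[1,0,0,-1.3,0],[1,0,0,-1,0],[1,0,0,-0.4,0],[1,0,0,0,0],[1,0,0,0,0]]' 55;python3 st.py .478 -.273 .276 5.3
python3 - <<'E'
from h import *
a=shot("scene")
print([(n,np.round(r["location"],1),round(r["score"],2)) for n in ("bail_grip","pail_center","pail") for r in spot_point(a,n)[:2]])
cv2.imwrite("pics/held.png",cv2.resize(a["color"][130:260,220:350,::-1],(520,520),interpolation=cv2.INTER_CUBIC))
for nm,q in [("grip",(.485,.045,.287)),("rimc",(.485,.045,.23)),("center",(.485,.045,.18)),("bottom",(.485,.045,.13))]: print(nm,proj(a,q).round(1))
E
```

```text
time: 36.22
ee_pos: [0.4827, 0.0702, 0.2755]
tool_rot: [0.674, 0.739, -0.0, -0.0]
wrist_force: [0.0, -0.7, -6.1]
width: 0.0126
t 36.23 p [0.4827 0.0702 0.2755] yang 5.3 tilt [-0.001 -0.   ] F [ 0.01 -0.73 -6.1 ] w 0.0126 q [-0.55 -0.01  0.31  1.76  0.    1.39 -0.15]
tool delta cm [-34.13  -3.65  -0.04]
yaw 0.0
[('bail_grip', array([284.9, 159. ]), 0.75), ('pail_center', array([286.9, 198.5]), 0.93), ('pail_center', array([187.7, 321.3]), 0.68), ('pail', array([286.7, 211.8]), 0.86)]
grip [284.2 161.3]
rimc [284.7 181.1]
center [285.1 197.6]
bottom [285.5 213.2]
```

View pics/held.png

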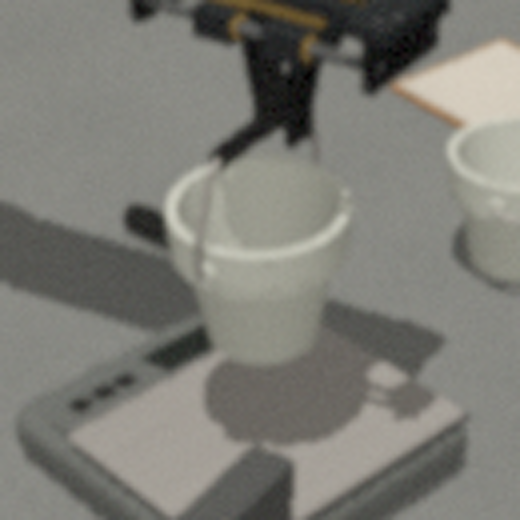

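The crop shows the pail hanging level from the gripped bail, valve inside, with the middle of the grip free. Carry it to a standoff 100 mm in front of the hook.

```bash
python3 -m handwheel '[[1,-1,-0.1,0,0],[1,-2,-0.2,0,0],[1,-3,-0.3,-0.05,0],[1,-3,-0.3,0,0],[1,-3,-0.3,0,0],[1,-3,-0.4,0,0],[1,-3,-0.4,0,0],[1,-3,-0.4,0,0],[1,-3,-0.4,0,0],[1,-3,-0.3,0,0],[1,-3,-0.3,0,0],[1,-2.4,-0.2,0,0],[1,-1.2,-0.05,0,0],[1,-0.5,0,0,0],[1,0,0,0,0],[1,0,0,0,0]]' 55;python3 st.py .478 -.273 .276 5.3
cat > hk.py <<'E'
from h import *
a=shot("scene");b=shot("top")
s=observe();p=s["ee_pos"];m=R.from_quat(s["tool_rot"]).as_matrix()
g=p-m[:,0]*.025-m[:,2]*.011
for n in ("bail_grip","hook","pail_center"):
    ra,rb=spot_point(a,n)[:3],spot_point(b,n)[:3]
    print(n,[(np.round(r["location"],1),round(r["score"],2)) for r in ra],[(np.round(r["location"],1),round(r["score"],2)) for r in rb])
print("expected grip",g.round(4),proj(a,g).round(1),proj(b,g).round(1),"pailc",proj(a,g-[0,0,.107]).round(1),proj(b,g-[0,0,.107]).round(1),"hook",proj(a,(.58,-.289,.249)).round(1),proj(b,(.58,-.289,.249)).round(1))
cv2.imwrite("pics/hk_s.png",a["color"][:,:,::-1]);cv2.imwrite("pics/hk_t.png",b["color"][:,:,::-1])
E
python3 hk.py
```

```text
time: 38.42
ee_pos: [0.4784, -0.2717, 0.2764]
tool_rot: [0.673, 0.74, 0.0, -0.0]
wrist_force: [0.4, -0.4, -4.4]
width: 0.0122
t 38.42 p [ 0.4784 -0.2717  0.2764] yang 5.4 tilt [0.    0.001] F [ 0.35 -0.41 -4.41] w 0.0122 q [-0.16  0.15  0.68  1.62 -0.1   1.4   0.62]
tool delta cm [-0.12 -0.05  0.04]
yaw 0.1
bail_grip [(array([167.5, 230.4]), 0.78)] [(array([266.2, 221.1]), 0.27)]
hook [(array([209.2, 264.2]), 0.76), (array([283. , 243.2]), 0.66)] [(array([384.7, 210.4]), 0.47)]
pail_center [(array([178.7, 269.2]), 0.71)] [(array([388.1, 210. ]), 0.92)]
expected grip [ 0.4807 -0.2968  0.2875] [169.8 229.3] [402.5 201.5] pailc [178.7 268.9] [389.3 208.4] hook [209.1 263.5] [392.3 167.3]
```

```bash
python3 -m handwheel '[[1,-0.1,0.7,0,0],[1,-0.1,1.2,0,0],[1,0,1.5,0,0],[1,0,1.5,0,0],[1,0,1.5,0,0],[1,0,1.5,0,0],[1,0,1.2,0,0],[1,0,0.6,0,0],[1,0,0.2,0,0],[1,0,0,0,0],[1,0,0,0,0]]' 55;python3 st.py .5777 -.2641 .245 5.3;python3 hk.py
```

```text
time: 40.2
ee_pos: [0.5765, -0.2658, 0.2767]
tool_rot: [0.674, 0.739, 0.0, 0.0]
wrist_force: [-0.2, 0.2, -4.5]
width: 0.0125
t 40.20 p [ 0.5765 -0.2658  0.2767] yang 5.3 tilt [0. 0.] F [-0.23  0.21 -4.46] w 0.0125 q [-0.12  0.38  0.65  1.39 -0.23  1.45  0.62]
tool delta cm [0.15 0.13 3.17]
yaw -0.0
bail_grip [(array([206.7, 247.9]), 0.87)] []
hook [(array([209.1, 262.6]), 0.81)] []
pail_center [(array([212.1, 287.8]), 0.82)] [(array([385.2, 176.7]), 0.66)]
expected grip [ 0.579  -0.2905  0.2877] [205.6 248.4] [397.7 163.7] pailc [212.4 288.8] [385.2 174.1] hook [209.1 263.5] [392.3 167.3]
```

```bash
python3 -m handwheel '[[1,0.1,0.1,0.5,0],[1,0,0,0.8,0],[1,0,0,0.8,0],[1,0,0,0.5,0],[1,0,0,0.2,0],[1,0,0,0,0]]' 55;python3 st.py; python3 -m handwheel '[[1,0,0,0.15,0],[1,0,0,0.1,0],[1,0,0,0,0]]';python3 st.py .5777 -.2641 .245 5.3
```

```text
time: 41.35
ee_pos: [0.5778, -0.2644, 0.2485]
tool_rot: [0.674, 0.739, 0.0, -0.0]
wrist_force: [-0.4, 0.4, -5.1]
width: 0.0131
t 41.35 p [ 0.5778 -0.2644  0.2485] yang 5.3 tilt [-0.  0.] F [-0.38  0.42 -5.08] w 0.0131 q [-0.12  0.39  0.65  1.43 -0.23  1.39  0.62]
time: 41.72
ee_pos: [0.5778, -0.2644, 0.246]
tool_rot: [0.674, 0.739, 0.0, -0.0]
wrist_force: [-0.3, 0.3, -4.3]
width: 0.0127
t 41.73 p [ 0.5778 -0.2644  0.246 ] yang 5.3 tilt [0. 0.] F [-0.28  0.25 -4.28] w 0.0127 q [-0.12  0.39  0.65  1.44 -0.24  1.39  0.62]
tool delta cm [ 0.03 -0.01  0.1 ]
yaw 0.0
```

```bash
python3 -m handwheel '[[1,0,0,0.1,0],[1,0,0,0,0]]';python3 st.py; python3 -m handwheel '[[1,0,0,0.1,0],[1,0,0,0,0]]';python3 st.py;python3 hk.py
```

```text
time: 41.98
ee_pos: [0.5779, -0.2644, 0.2454]
tool_rot: [0.674, 0.739, 0.0, 0.0]
wrist_force: [-0.4, 1.6, -1.4]
width: 0.0123
t 41.98 p [ 0.5779 -0.2644  0.2454] yang 5.3 tilt [0. 0.] F [-0.45  1.65 -1.43] w 0.0123 q [-0.12  0.39  0.65  1.44 -0.24  1.39  0.62]
time: 42.22
ee_pos: [0.578, -0.2643, 0.2447]
tool_rot: [0.673, 0.739, 0.0, 0.0]
wrist_force: [-3.0, 2.6, 4.9]
width: 0.0124
t 42.23 p [ 0.578  -0.2643  0.2447] yang 5.3 tilt [0.001 0.   ] F [-3.03  2.59  4.93] w 0.0124 q [-0.12  0.39  0.65  1.44 -0.24  1.39  0.62]
bail_grip [(array([208.1, 260. ]), 0.69)] [(array([266.9, 213.1]), 0.55), (array([266.3, 223.6]), 0.42)]
hook [(array([206.1, 262.1]), 0.91)] []
pail_center [(array([217.4, 300. ]), 0.86)] [(array([381.8, 180.9]), 0.52)]
expected grip [ 0.5803 -0.2892  0.2556] [208.7 261.1] [393.1 166.5] pailc [215.2 299.7] [381.4 176.4] hook [209.1 263.5] [392.3 167.3]
```

```bash
python3 -m handwheel '[[1,0,0,-0.1,0],[1.4,0,0,0,0],[1.8,0,0,0,0],[2.4,0,0,0,0],[3,0,0,0,0],[3,0,0,0,0],[3,0,0,-0.5,0],[3,0,0,-1,0],[3,0,0,-2,0],[3,0,0,-4,0],[3,0,0,-5,0],[3,0,-5,-1,0],[3,0,-5,0,0],[3,4,-5,0,0],[3,5,-5,0,0],[3,5,-2,0,0],[3,0,0,0,0],[3,0,0,0,0]]' 20;python3 st.py;python3 - <<'E'
from h import *
a=shot("scene");b=shot("top")
g=np.array([.58,-.289,.256])
for n in ("bail_grip","pail_center","pail","hook","spare_center"):
    ra,rb=spot_point(a,n)[:3],spot_point(b,n)[:3]
    print(n,[(np.round(r["location"],1),round(r["score"],2)) for r in ra],[(np.round(r["location"],1),round(r["score"],2)) for r in rb])
    if ra and rb: print("   ",*tri((a,ra[0]["location"]),(b,rb[0]["location"])))
for nm,z in (("grip",0),("center",-.107),("bottom",-.157)): print(nm,proj(a,g+[0,0,z]).round(1),proj(b,g+[0,0,z]).round(1))
A=cv2.resize(a["color"][220:360,130:270,::-1],(400,400),interpolation=cv2.INTER_CUBIC);B=cv2.resize(b["color"][110:250,330:470,::-1],(400,400),interpolation=cv2.INTER_CUBIC)
cv2.imwrite("pics/hung.png",np.hstack([A,B]))
E
```

```text
time: 44.88
ee_pos: [0.3534, -0.1521, 0.3807]
tool_rot: [0.674, 0.739, 0.001, 0.0]
wrist_force: [0.0, 0.5, -0.3]
width: 0.0301
t 44.88 p [ 0.3534 -0.1521  0.3807] yang 5.3 tilt [0.002 0.   ] F [ 0.01  0.47 -0.34] w 0.0301 q [-0.33 -0.32  0.46  1.77  0.14  1.66  0.22]
bail_grip [(array([210., 259.]), 0.56)] [(array([394.5, 165.4]), 0.79)]
    [ 0.58262396 -0.28933015  0.26224729] 0.003531495393131111
pail_center [(array([216.4, 295.7]), 0.78)] [(array([380.4, 179.4]), 0.86), (array([155. , 222.2]), 0.67)]
    [ 0.57299888 -0.28307925  0.1499082 ] 0.00595085132227967
pail [(array([218. , 314.6]), 0.88)] [(array([369.2, 178.5]), 0.73)]
    [ 0.58119844 -0.27636337  0.09369943] 0.020891509438183613
hook [(array([209.3, 262.9]), 0.71), (array([220.2, 309.8]), 0.24)] [(array([393.5, 168. ]), 0.86)]
    [ 0.57894229 -0.29004269  0.25055196] 0.004012274850872499
spare_center [(array([351.3, 184.4]), 0.74)] [(array([154.6, 219.3]), 0.59)]
    [0.46856348 0.39721415 0.03501234] 0.004356823926233013
grip [208.7 260.8] [393.1 166.6]
center [215.2 299.4] [381.4 176.5]
bottom [217.9 315.7] [376.6 180.5]
```

View pics/hung.png

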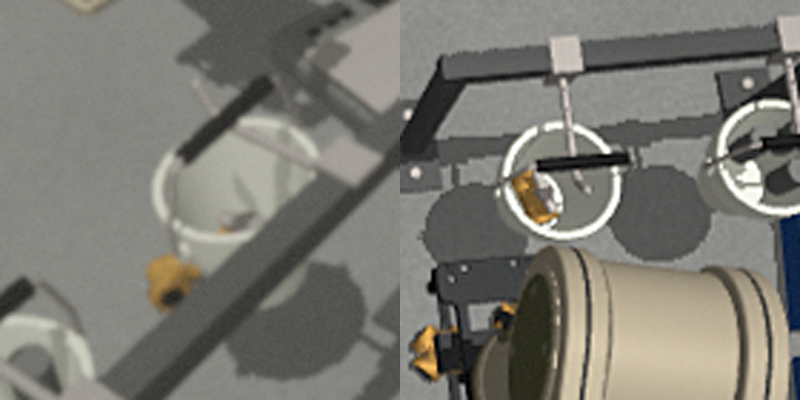

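The pail hangs on the prong with the valve inside. The hand is clear of it, and the spare pail hasn't moved. I'll check grip centring and level numerically before handing in.

Run:
```python
from h import *
from scipy.optimize import least_squares
np.set_printoptions(precision=4,suppress=True)
a=shot("scene");b=shot("top")
def dark(p,r,th):
    g=p["color"][r[1]:r[3],r[0]:r[2]].astype(int);n,l,st,c=cv2.connectedComponentsWithStats((g.max(2)<th).astype(np.uint8))
    for i in range(1,n):
        if st[i,4]>25:
            q=np.argwhere(l==i)[:,::-1].astype(np.float32); box=cv2.minAreaRect(q); print(st[i]+[r[0],r[1],0,0,0],(c[i]+r[:2]).round(1),np.round(box[1],1),round(box[2],1))
            vx,vy,x0,y0=cv2.fitLine(q,cv2.DIST_L2,0,.01,.01).ravel();t=(q-[x0,y0])@[vx,vy]
            for e in (t.min(),t.max()): print("   end",np.round([x0+vx*e+r[0],y0+vy*e+r[1]],1))
print("top");dark(b,np.array([368,155,425,175]),55);print("scene");dark(a,np.array([180,235,232,285]),65)
u=np.array([-.0924,.9957,0])
for z,y in ((.256,.043),(.256,0),(.256,-.043)):
    P=np.array([.58,-.289,z])+u*y; print(y,proj(a,P).round(1),proj(b,P).round(1))
for z in (.199,): print("rim",proj(a,(.58,-.289,z)).round(1),proj(b,(.58,-.289,z)).round(1))
for r in (152,155,158,170,173): print(r,b["color"][r,382:402].mean(1).astype(int))
g=b["color"][140:200,362:412];m=(g.min(2)>200).astype(np.uint8);q=np.argwhere(m)[:,::-1].astype(np.float32);print("rim px",len(q),cv2.minEnclosingCircle(q),q.min(0)+[362,140],q.max(0)+[362,140])
s=observe();print(s["time"])
```

```text
top
[378 163  32   7 136] [393.6 166.3] [ 4.5 31.3] 84.8
   end [377.9 167.7]
   end [409.1 165. ]
scene
[193 246  32  31 203] [209.7 260.1] [ 5.8 40.3] 46.8
   end [193.7 274.5]
   end [223.7 247.6]
0.043 [223.7 248.3] [377.  168.1]
0 [208.7 260.8] [393.1 166.6]
-0.043 [192.6 274.2] [409.2 165.1]
rim [212.2 282.1] [386.6 172.1]
152 [164 169 185 188 181 128 163 208 134 131 138 138 137 140 138 142 148 147
 149 145]
155 [191 171 136 141 141 128 120 151 193 247 244 254 239 190 135  77  67  77
  81  84]
158 [136 134 135 132 134 123 105 171 198 114 121 120 109 128 205 249 255 217
 140  69]
170 [ 80  86  98  97  96 100 114 106 119 179 182 120 124 127 126 127 125 123
 123 120]
173 [252 235 141 112 122 122 122 121 106  82 103 124 125 118 118 119 120 120
 117 118]
rim px 266 ((24.58823585510254, 28.941177368164062), 23.98286247253418) [364. 145.] [406. 192.]
45.575
```

```bash
python3 -c "
from rig import *
print(job_done()); print(observe()['time'])"
```

```text
the job is handed in; nothing more can be done
None
the job is handed in; nothing more can be done
```

The order is made up and handed in at about 45.6 s of the allowed 72 s. The pail hangs level on the empty prong with the valve inside.

- **What I did:** I lifted the upper pail out and stood it on the middle of the scale's pan with its bail folded down. I put the valve in and swung the bail up from outside to about 0.1 rad from upright, where it stayed by itself. I then took the grip 25 mm to one side of its middle and hung the pail on the prong.
- **Hanging check:** both ends of the grip matched the predicted level position to within about 1 pixel in both views. The valve is visible inside the pail.
- **Centring:** the middle of the grip sits about 3 mm from the rod, with roughly 1.5 mm uncertainty. That would tilt the pail by about 1.5° at most.
- **Rest of the scene:** the spare pail still stands where it did, and the hand was well clear at hand-in. I didn't move the other goods.
- **What went wrong or disagreed:**
  - The first push on the bail did not raise it, because the arm lagged and touched it too late. The second push worked, and an overlay showed the pail hadn't shifted.
  - The network's point for the pail's underside was unreliable, with a 21 mm mismatch between views. My last automatic rim measurement was disturbed by other bright pixels, so I relied on the grip ends and the picture instead.

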